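# Pack the siphon clips and plant weights in the clamped tin

## Robot

A 6-joint arm with a two-finger parallel gripper is mounted at the origin on the work surface. World frame = base frame: x ahead of the robot, y to its left, z up, the work surface at z = 0. Lengths are in m, angles in rad, forces in N, time in s.
With the tool pointing down it reaches from about 0.35 to 0.775 m from the base axis. Payload 7.3 kg.
Tool frame: the origin (TCP) lies at the centre of the arm's flange, where the gripper is bolted on; the fingertips stand 178 mm ahead of it and the grasp point (between the pads) lies 159 mm ahead of it; z points along the fingers, y is the line along which they close (so a half turn about z gives the same grasp; the last joint's range is limited). The gripper opens to 92 mm and grips with 3 to 60 N. Pads are 19 mm wide; open, the fingers measure 130 mm over their backs; the gripper's body (75 mm by 190 mm) begins 47 mm behind the grasp point.
Start: joints at [-1.411, 0.342, 1.524, -0, 1.275, -0.146], TCP at [0.158, -0.501, 0.405] pointing down, gripper open.
Joint ranges: [-2.53, 2.53], [-0.77, 2.02], [0.04, 2.7], [-1, 4.14], [0.28, 2.66], [-3.11, 3.11]. Speed limits (rad/s): [2.57, 2.57, 3.14, 3.14, 3.14, 3.14].

## Interface

Orientations are given as [roll, pitch, yaw] about the fixed x, y, z axes, in that order (R = Rz(yaw) Ry(pitch) Rx(roll)).
In Python, from cell import telemetry, vision, ticket gives the robot as it stands.
- The arm moves only by the shell command python3 -m crank 'ROWS' [FORCE]. ROWS is JSON, a list of rows, each a list of 5 numbers: the gripper command: -1 is shut, 1 is fully open, values between are in proportion, then the shift along the tool's x, y, z in mm, then the turn about the tool's z in rad. In form: [[fingers, dx, dy, dz, roll], ...]. A call has 1 to 12 rows; each row is the pose to reach, as a shift and turn from the pose commanded when the call began, along the tool's axes at that moment; what a row does not reach only later rows make up. A row lasts 1/12 s, in which the tool goes at most 41.7 mm and 7.16 degrees, less where a joint would pass 70% of its speed; a pose out of reach is approached as far as the arm can. A call with a gripper value outside its range is refused whole. The fingers move at their own pace and stop on an object; FORCE is the grip in N (left out, the last holds). Time passes only in rows, so rows that repeat a pose let the fingers close. It gives the time, the measured TCP pose, the force, the opening and the grip force at its end, in the units of the state.
- telemetry.observe(): the state, without advancing time (a new reading comes with each control period).
- vision.read_camera(name): name is "scene" or "top"; returns (picture, depth): 420x560x3 uint8, red, green, blue; 420x560 float32, m along the optical axis (not along the pixel's ray), 0 where there is no reading.
- vision.get_calibration(name): a dict with "camera_matrix" (3x3 intrinsics, pixels), "dist" ([k1, k2, p1, p2, k3] as OpenCV has them; the pictures are not rectified), "rvec" (rotation vector, rad) and "tvec" (3), from world to camera coordinates, as OpenCV has them. Camera axes: x right, y down, z forward; pixel columns grow to the right and rows downward; lengths in m; the calibration is good to about 2 mm. A picture is of the moment at which its call begins. get_calibration takes no time and is no camera call.
- ticket.hand_in(): hands the job in; it is judged then, once.
The state is a dict: "time": time; "qpos": joint angles; "qvel": joint speeds; "joint_efforts": joint torques, N m; "tool_pos": TCP position; "tool_rot": TCP orientation; "contact_force": force on the tool from outside, world axes, zero at the start; "torque": the same for the moment, N m; "opening": finger opening in m; "grip_force": force on a finger pad.
Only numpy, scipy, OpenCV 4.12 (cv2) and the standard library are available. Lean on these libraries where they do the work, as an engineer would, in place of code of your own. Each camera call takes 0.05 s, during which the arm holds its last target. There are 200 camera calls.

## Task

Press the red rocker's toe down onto the tin's tongue so that the base is held in its dock, then draw the tight, deep lid straight up off the tin and stand it, open side down, on the mat beside the dock. Lift every chrome clip off its hook and put all the clips and all the white plant weights in the tin; only when everything is in, press the rocker's outer tab so that the toe tips up and frees the tin, left where it is in the dock. The tin's base must stay down in the dock, and the breeder box, the algae pad holder and the tap are to be left alone.

Things in the scene. Friction and masses are not known exactly. Their poses are not given: they have to be found in the camera images.
- dock: grey dock fixed to the shelf. Plate 156 mm (x) by 222 mm (y, -152 to +70), 6 mm thick; origin on the mat below the tin's centre, z up. The tin's long side lies along dock x. Low stops hold it sideways with 1.5 mm play; a fixed lip at +y reaches over its flange. The red rocker stands on the -y side, pivot along dock x at y = -112, z = 30 mm.
- clamp (a joint): red rocker arm (24 mm wide, 10 thick, 82 long along dock y), angle in rad (-0.08 to 0.40). 0: level, toe on the tin's tongue, holding it. Positive: toe up, outer tab down; from about 0.3 the tin is free. A dry-friction hinge (0.25 N m) that stays where it is left: about 8 N down on the toe end closes it, about 6 N on the outer tab opens it.
- toe_top (a point): point on the rocker's top face over its toe (30 mm from the pivot, towards the tin); press here to hold the tin. 36 mm beyond the lid's side wall.
- tab_top (a point): point on the rocker's top face at its outer tab (40 mm from the pivot, away from the tin); press here to free the tin.
- tin: green steel tin base, open on top, 300 g. Origin: centre of its underside (6 mm above the mat when docked); x along its long side, z up. Outside 136 x 84 mm, 56 mm high, walls 3, floor 4 mm. At its foot a tongue 50 mm wide, 4 mm thick runs out at -y to y = -90 mm, under the rocker's toe; a flange at +y tucks under the dock's lip.
- tongue (a point): point on top of the tin's tongue, under the rocker's toe (tin frame 0, -85, 4 mm).
- lid: bare metal telescoping lid, 160 g, outside 144 (x) x 92 mm. Origin: centre of its open lower rim, z up. Top face at z = 51 mm; on it a black grip ridge 60 (x) x 18 (y) x 22 mm high, to grip. At the start it sits on the tin, origin 8 mm above the tin's, 48 mm overlap. Sprung pads make it tight (about 6 to 12 N to draw, 1.2 mm play): unclamped, the base tips up with it.
- rack: white rack fixed to the shelf: a bar 320 mm long (rack y) at z = 120 mm on two posts. Origin on the mat below the bar's front face; z up. Four hooks at y = -112.5, -37.5, 37.5, 112.5 mm, each a rod 8 mm thick at z = 120 mm running 46 mm towards rack -x (roughly the robot), its tip turned up 8 mm.
- clip1: chrome siphon clip, 70 g. Origin: centre of its jaw block (20 x 34 x 16 mm in x, y, z). Above it a 6 mm wire loop in the y-z plane, 34 mm wide, open inside from z = 8 to 43 mm, peaked; on top a tab 8 x 14 x 24 mm (z = 46 to 70), to grip along y. Hangs by the loop, z up, x along the hook. Raised 10 to 24 mm it clears the hook tip and comes off to rack -x. Stands on its block. None if absent.
- clip2: chrome siphon clip, 70 g. Origin: centre of its jaw block (20 x 34 x 16 mm in x, y, z). Above it a 6 mm wire loop in the y-z plane, 34 mm wide, open inside from z = 8 to 43 mm, peaked; on top a tab 8 x 14 x 24 mm (z = 46 to 70), to grip along y. Hangs by the loop, z up, x along the hook. Raised 10 to 24 mm it clears the hook tip and comes off to rack -x. Stands on its block. None if absent.
- clip3: chrome siphon clip, 70 g. Origin: centre of its jaw block (20 x 34 x 16 mm in x, y, z). Above it a 6 mm wire loop in the y-z plane, 34 mm wide, open inside from z = 8 to 43 mm, peaked; on top a tab 8 x 14 x 24 mm (z = 46 to 70), to grip along y. Hangs by the loop, z up, x along the hook. Raised 10 to 24 mm it clears the hook tip and comes off to rack -x. Stands on its block. None if absent.
- clip4: chrome siphon clip, 70 g. Origin: centre of its jaw block (20 x 34 x 16 mm in x, y, z). Above it a 6 mm wire loop in the y-z plane, 34 mm wide, open inside from z = 8 to 43 mm, peaked; on top a tab 8 x 14 x 24 mm (z = 46 to 70), to grip along y. Hangs by the loop, z up, x along the hook. Raised 10 to 24 mm it clears the hook tip and comes off to rack -x. Stands on its block. None if absent.
- weight1: white ceramic plant weight, round, 54 mm tall, 80 g: foot 34 mm across and 16 mm high, above 24 mm a stem 14 mm across, to grip. Origin: centre of its underside, z up. Stands loose on the mat. None if absent.
- weight2: white ceramic plant weight, round, 54 mm tall, 80 g: foot 34 mm across and 16 mm high, above 24 mm a stem 14 mm across, to grip. Origin: centre of its underside, z up. Stands loose on the mat. None if absent.
- breeder: clear acrylic breeder box, 90 x 160 x 80 mm (x, y, z), bystander. Origin: centre of its underside.
- algae_pad: blue plastic algae pad holder, 50 x 80 x 44 mm, bystander. Origin: centre of its underside.
- tap: black plastic tap with a lever on top, 67 mm tall, fixed, bystander. Origin: centre of its underside.
Not all that is in view belongs to the job. What is shaped like the clip2 but green is not meant.

How it is judged:
On the way, in this order (a step that is already met when the one before it is completed fails the run):
1. the rocker's toe is pressed down onto the tongue while the lid is still on (value of joint clamp below 0.08 rad and z of lid in the frame of tin below 0.02 m), for 0.2 s.
2. the lid is drawn straight up while the toe holds the base (z of lid in the frame of tin above 0.045 m and horizontal distance between lid and tin below 0.02 m and value of joint clamp below 0.12 rad).
3. all the clips and weights are in the tin while the toe still holds it (x of clip1 in the frame of tin between -0.063 and 0.063 m and y of clip1 in the frame of tin between -0.038 and 0.038 m and z of clip1 in the frame of tin between 0 and 0.052 m and x of clip2 in the frame of tin between -0.063 and 0.063 m and y of clip2 in the frame of tin between -0.038 and 0.038 m and z of clip2 in the frame of tin between 0 and 0.052 m and x of clip3 in the frame of tin between -0.063 and 0.063 m and y of clip3 in the frame of tin between -0.038 and 0.038 m and z of clip3 in the frame of tin between 0 and 0.052 m and x of clip4 in the frame of tin between -0.063 and 0.063 m and y of clip4 in the frame of tin between -0.038 and 0.038 m and z of clip4 in the frame of tin between 0 and 0.052 m and x of weight1 in the frame of tin between -0.063 and 0.063 m and y of weight1 in the frame of tin between -0.038 and 0.038 m and z of weight1 in the frame of tin between 0 and 0.052 m and x of weight2 in the frame of tin between -0.063 and 0.063 m and y of weight2 in the frame of tin between -0.038 and 0.038 m and z of weight2 in the frame of tin between 0 and 0.052 m and value of joint clamp below 0.12 rad), for 0.2 s.
4. the outer tab is pressed and the toe tips up (value of joint clamp above 0.2 rad), for 0.2 s.
At the end, for the whole second after the job is handed in: every clip and weight present lies in the tin (its origin inside the walls and below the rim), at rest; the rocker is tipped open by more than 0.2 rad; the lid stands upright on its open rim on the mat, clear of the tin; the tin is within 20 mm of where it stood in its dock, upright (x of clip1 in the frame of tin between -0.063 and 0.063 m and y of clip1 in the frame of tin between -0.038 and 0.038 m and z of clip1 in the frame of tin between 0 and 0.052 m and x of clip2 in the frame of tin between -0.063 and 0.063 m and y of clip2 in the frame of tin between -0.038 and 0.038 m and z of clip2 in the frame of tin between 0 and 0.052 m and x of clip3 in the frame of tin between -0.063 and 0.063 m and y of clip3 in the frame of tin between -0.038 and 0.038 m and z of clip3 in the frame of tin between 0 and 0.052 m and x of clip4 in the frame of tin between -0.063 and 0.063 m and y of clip4 in the frame of tin between -0.038 and 0.038 m and z of clip4 in the frame of tin between 0 and 0.052 m and x of weight1 in the frame of tin between -0.063 and 0.063 m and y of weight1 in the frame of tin between -0.038 and 0.038 m and z of weight1 in the frame of tin between 0 and 0.052 m and x of weight2 in the frame of tin between -0.063 and 0.063 m and y of weight2 in the frame of tin between -0.038 and 0.038 m and z of weight2 in the frame of tin between 0 and 0.052 m and value of joint clamp above 0.2 rad and height (world z) of lid below 0.005 m and angle between lid's own z axis and vertical below 0.08 rad and horizontal distance between lid and tin above 0.1 m and distance of tin from where it was at the start of the episode below 0.02 m and angle between tin's own z axis and vertical below 0.1 rad and linear speed of each of lid, clip1, clip2, clip3, clip4, weight1, weight2 below 0.02 m/s); the robot touches nothing.
It fails at once if the tin's base is pulled up in the dock (tongue more than 6 mm above its seat) (z of tongue in the frame of dock above 0.016 m).
It fails at once if a bystander (breeder box, algae pad holder) is shifted by more than 30 mm (distance of any of breeder, algae_pad from where it was at the start of the episode above 0.03 m).
It fails at once if the tap is struck (more than 5 N) (contact force between tap and the arm above 5 N or contact force between tap and the fingers above 5 N).
Of clip1, clip2, clip3, clip4 only 2 to 3 are there at a start; the rules pass over those that are not, and their reading is None.
Of weight1, weight2 only 1 to 2 are there at a start; the rules pass over those that are not, and their reading is None.
At some moment in a run one of weight1, weight2 may be knocked a few centimetres aside while the robot is not near it.
It also fails if it takes over 210 s, if anything falls off the work surface, if the arm or the gripper's body presses on something with over 40 N, if the wrist force passes 120 N, or if a joint passes its speed limit or range.

## Working session

There is one attempt and no reset: what is moved stays moved. The work goes in short steps, Python scripts to look and compute and a shell command to move; the robot and the scene stay as the last step left them, time stands still between calls to the robot, and variables do not carry over. Pictures are saved under pics/ and viewed, at most 15 in all, crops included, and the job is handed in when it is done.

```bash
ls; mkdir -p pics; cat > h.py <<'E'
import numpy as np, cv2
from cell import telemetry, vision, ticket
def snap(n):
    im,d=vision.read_camera(n); np.savez(f'{n}.npz',im=im,d=d); return im,d
def load(n):
    z=np.load(f'{n}.npz'); return z['im'],z['d']
def world(n,px,d=None,r=1,z=None):
    """pixels -> world, by depth or with plane z"""
    c=vision.get_calibration(n);K=np.array(c['camera_matrix']);R=cv2.Rodrigues(np.array(c['rvec'],float))[0];t=np.array(c['tvec'],float).ravel()
    px=np.array(px,float).reshape(-1,2);u=cv2.undistortPoints(px[:,None],K,np.array(c['dist'],float))[:,0]
    out=[]
    for (a,b),(x,y) in zip(px,u):
        ray=R.T@np.array([x,y,1]);o=-R.T@t
        if z is None:
            w=d[int(b)-r:int(b)+r+1,int(a)-r:int(a)+r+1];w=w[w>0];s=np.median(w) if len(w) else np.nan
        else: s=(z-o[2])/ray[2]
        out.append(o+s*ray)
    return np.array(out)
def cloud(n,d):
    h,w=d.shape;g=np.stack(np.meshgrid(np.arange(w),np.arange(h)),-1).reshape(-1,2).astype(float)
    c=vision.get_calibration(n);K=np.array(c['camera_matrix']);R=cv2.Rodrigues(np.array(c['rvec'],float))[0];t=np.array(c['tvec'],float).ravel()
    u=cv2.undistortPoints(g[:,None],K,np.array(c['dist'],float))[:,0]
    p=np.c_[u,np.ones(len(u))]*d.reshape(-1,1)
    P=(p-t)@R; P[d.ravel()==0]=np.nan
    return P.reshape(h,w,3)
def save(im,name,box=None,k=1):
    if box: x0,y0,x1,y1=box; im=im[y0:y1,x0:x1]
    im=cv2.resize(im,None,fx=k,fy=k,interpolation=cv2.INTER_CUBIC)
    cv2.imwrite(f'pics/{name}.png',im[:,:,::-1])
E
python3 - <<'E'
from h import *
for n in('scene','top'):
    im,d=snap(n); save(im,n+'0',k=1.4)
    c=vision.get_calibration(n); R=cv2.Rodrigues(np.array(c['rvec'],float))[0]; print(n,-R.T@np.ravel(c['tvec']),R[2])
s=telemetry.observe();print(s['tool_pos'],s['tool_rot'],s['contact_force'],s['opening'])
E
```

```text
pics
scene [1.52010652 0.37228285 0.70646812] [-0.78394756 -0.30948405 -0.53818755]
top [ 0.40134818 -0.00291015  1.57921761] [ 0.1472594   0.01292241 -0.98901349]
[ 0.15805383 -0.50052017  0.40413003] [-3.14025696e+00 -1.96803596e-04  3.05797147e-01] [ 1.00192049  0.43002534 -1.06147149] 0.09196954396489229
```

View pics/scene0.png

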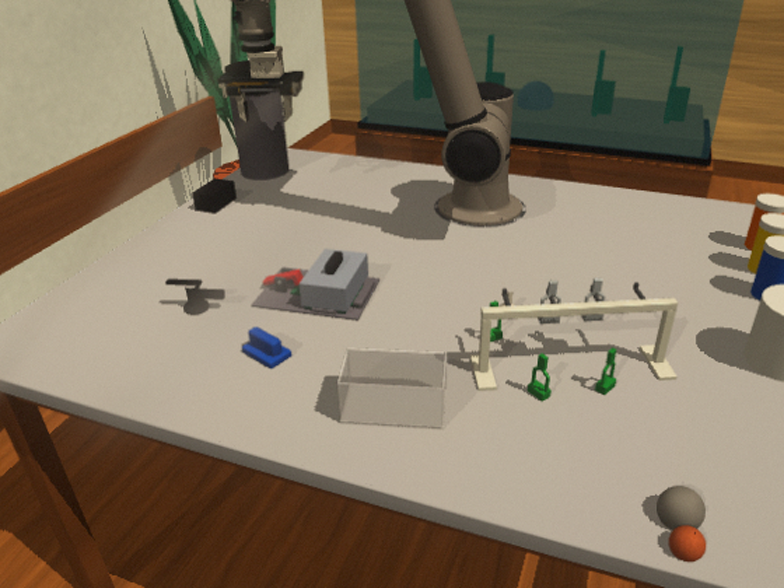

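View pics/top0.png

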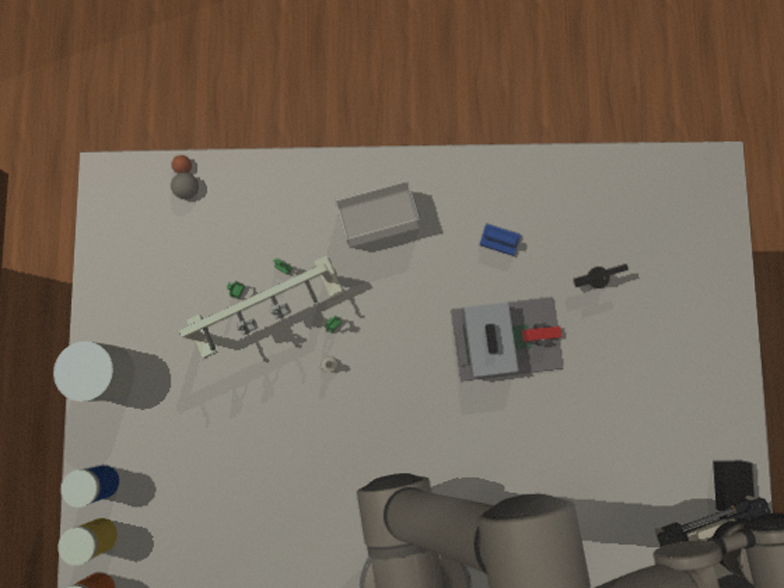

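Scene and top views: the dock with lid is at (490,338) in the enlarged top view, with the red rocker to its right at (542,334). The rack carries two chrome clips at (247,326) and (281,310), green decoys stand nearby, and one weight is at (330,364). Next, enlarged crops and the point clouds.

```bash
python3 - <<'E'
from h import *
im,d=load('top'); save(im,'t1',(120,170,410,285),2.75)
im2,d2=load('scene'); save(im2,'s1',(330,180,500,300),4.6)
P=cloud('top',d)
# lid top: z ~ 65mm+... 
x,y,z=P[...,0],P[...,1],P[...,2]
m=np.zeros(d.shape,bool);m[205:285,315:410]=1
print(np.histogram(z[m],bins=np.arange(-.01,.12,.005)))
l=m&(z>.056)&(z<.071); 
import cv2
Q=P[l][:,:2].astype(np.float32)
def rect(Q):
    r=cv2.minAreaRect((Q*1000).astype(np.float32)); return r
print('lid',rect(Q),len(Q), np.median(z[l]))
g=m&(z>.075)&(z<.1);print('ridge',rect(P[g][:,:2]),P[g].mean(0))
pl=m&(z>.003)&(z<.010);print('plate',rect(P[pl][:,:2]))
hsv=cv2.cvtColor(im,cv2.COLOR_RGB2HSV)
red=m&((hsv[...,0]<8)|(hsv[...,0]>172))&(hsv[...,1]>150)&(z>.015)
r=P[red]; print('rocker',rect(r[:,:2]),r.mean(0)); 
A=np.c_[r[:,:2],np.ones(len(r))]; print('plane',np.linalg.lstsq(A,r[:,2],rcond=None)[0])
E
```

```text
(array([ 221, 1440, 2184, 1204,  391,  128,   88,   62,   72,   68,   56,
         30,   12,   75,  581,  680,  130,    8,   33,   73,   27,    1,
          0,    0,    0]), array([-0.01 , -0.005,  0.   ,  0.005,  0.01 ,  0.015,  0.02 ,  0.025,
        0.03 ,  0.035,  0.04 ,  0.045,  0.05 ,  0.055,  0.06 ,  0.065,
        0.07 ,  0.075,  0.08 ,  0.085,  0.09 ,  0.095,  0.1  ,  0.105,
        0.11 ,  0.115]))
lid ((511.21099853515625, -165.318359375), (144.55563354492188, 93.84423065185547), 6.440093517303467) 1386 0.06521505814097092
ridge ((526.15576171875, -171.5808563232422), (57.70647430419922, 87.71813201904297), 88.45967864990234) [ 0.51179737 -0.16446338  0.08692518]
plate ((507.4873962402344, -206.70741271972656), (285.203857421875, 237.56858825683594), 89.25489807128906)
rocker ((523.5105590820312, -277.5421447753906), (21.43668556213379, 79.02189636230469), 6.682045936584473) [ 0.52279361 -0.27529047  0.03442387]
plane [-0.06059869  0.23635517  0.1311708 ]
```

View pics/t1.png

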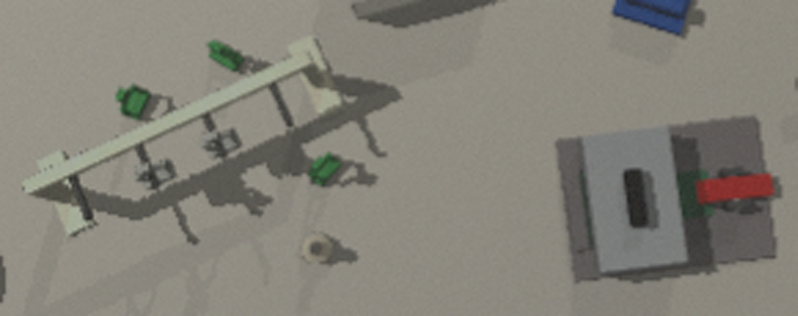

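View pics/s1.png

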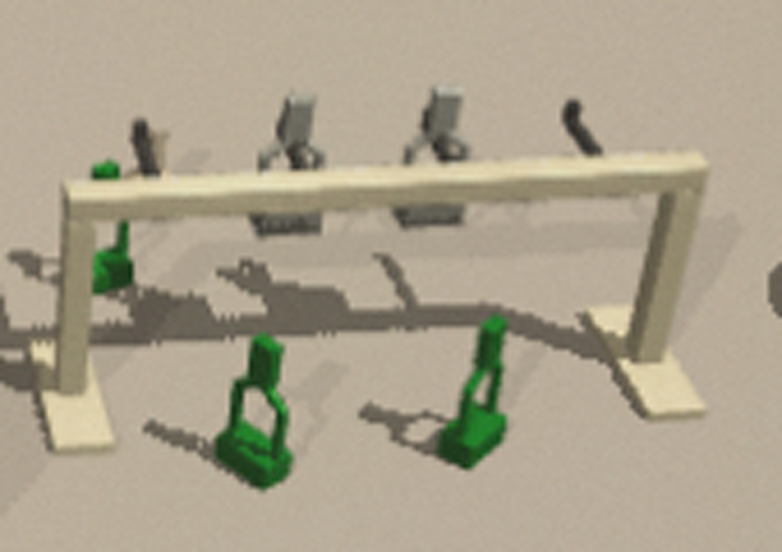

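One weight is seen at crop (318,245). The chrome clips hang on the two middle hooks, at (152,172) and (222,142), and the three green decoys are off the rack. Next I measure the rack, clips, weight and tap.

```bash
cat >> h.py <<'E'
def rel(x,y,z,yaw):
    """tool-axis shift (mm) and turn from current pose; x,y,z = fingertip target"""
    from scipy.spatial.transform import Rotation as Ro
    s=telemetry.observe();R=Ro.from_euler('xyz',s['tool_rot'])
    t=np.array([x,y,z+.178])-s['tool_pos']
    dy=(yaw-s['tool_rot'][2]+np.pi/2)%np.pi-np.pi/2
    print('rel',np.round(R.inv().apply(t)*1000,1),'roll',round(-dy,3))
E
python3 - <<'E'
from h import *
im,d=load('top');P=cloud('top',d);z=P[...,2]
m=np.zeros(d.shape,bool);m[180:255,125:250]=1
hsv=cv2.cvtColor(im,cv2.COLOR_RGB2HSV)
mm=(m&(z>.1)&(z<.2)).astype(np.uint8)
n,L,st,c=cv2.connectedComponentsWithStats(mm,connectivity=8)
for i in range(1,n):
    q=P[L==i]
    if len(q)>3: print(i,len(q),'mean',q.mean(0).round(4),'zmax',q[:,2].max().round(3),cv2.minAreaRect((q[:,:2]*1000).astype(np.float32)),c[i])
bar=m&(z>.105)&(z<.135)&(im.min(-1)>130)&(hsv[...,1]<70)
q=P[bar];print('bar',cv2.minAreaRect((q[:,:2]*1000).astype(np.float32)),len(q))
t=m&(z>.138)&(z<.165)
n,L,st,c=cv2.connectedComponentsWithStats(t.astype(np.uint8),connectivity=8)
for i in range(1,n):print('tab',(L==i).sum(),P[L==i].mean(0).round(4),c[i])
# by pixel
print('weight',world('top',[[235.6,259.1]],z=.054), world('top',[[235.6,259.1]],d))
w=np.zeros(d.shape,bool);w[245:275,222:250]=1;w&=(z>.02);print(P[w].mean(0),w.sum(),z[w].max())
print('tap',world('top',[[427,198]],d),'pad',world('top',[[358,171]],d))
# scene: chrome tabs (crop 330,180, k4.6)
im2,d2=load('scene')
px=np.array([[298,103],[445,100]])/4.6+[330,180];print('scene tabs',world('scene',px,d2,r=0), world('scene',px+[0,4],d2,r=1))
E
```

```text
1 1000 mean [0.5809 0.3123 0.1275] zmax 0.161 ((567.6409912109375, 305.8392028808594), (66.98617553710938, 321.0312194824219), 24.288482666015625) [181.692 217.123]
bar ((590.4627685546875, 317.05242919921875), (15.911494255065918, 319.34259033203125), 24.12940788269043) 555
tab 1 [0.5993 0.29   0.1381] [189. 210.]
tab 21 [0.5718 0.2653 0.1519] [196.76190476 219.0952381 ]
tab 20 [0.5405 0.3335 0.1498] [172.1 230.8]
tab 1 [0.5269 0.3247 0.1395] [176. 236.]
weight [[0.46498985 0.16873917 0.054     ]] [[ 0.46726639  0.17487925 -0.0005587 ]]
[0.46323181 0.17537246 0.024848  ] 49 0.0516390007617313
tap [[ 0.63704599 -0.39472155  0.05559614]] pad [[ 0.72377704 -0.19604649  0.04154598]]
scene tabs [[0.57368401 0.26886394 0.14988209]
 [0.54323546 0.33699812 0.14772283]] [[0.57062453 0.2696337  0.13759329]
 [0.5413241  0.33837924 0.1361733 ]]
```

```bash
python3 -c "
from h import *
rel(.5206,-.2488,.125,.1126)"
```

```text
rel [ 421.5 -130.8  101.4] roll 0.193
```

```bash
python3 -m crank '[[-1,35,-11,0,0.1],[-1,70,-22,0,0.193],[-1,105,-33,0,0.193],[-1,140,-44,0,0.193],[-1,176,-55,0,0.193],[-1,211,-66,0,0.193],[-1,246,-77,20,0.193],[-1,281,-88,40,0.193],[-1,316,-99,60,0.193],[-1,351,-110,80,0.193],[-1,386,-120,101,0.193],[-1,421.5,-131,101,0.193]]' 20; python3 -m crank '[[-1,0,0,0,0],[-1,0,0,0,0],[-1,0,0,0,0]]'; python3 - <<'E'
from h import *
rel(.5206,-.2488,.06,.1126)
im,d=snap('top');save(im,'t2',k=1.4)
E
```

```text
time: 1.1
tool_pos: [0.5208, -0.247, 0.2991]
tool_rot: [-3.137, 0.006, 0.113]
contact_force: [0.6, -1.5, 0.0]
opening: 0.0167
grip_force: 0.0
time: 1.35
tool_pos: [0.5203, -0.2488, 0.3035]
tool_rot: [-3.141, 0.001, 0.114]
contact_force: [-0.3, -0.0, 0.2]
opening: 0.0013
grip_force: 0.0
rel [ 0.3 -0.  65.5] roll 0.001
```

View pics/t2.png

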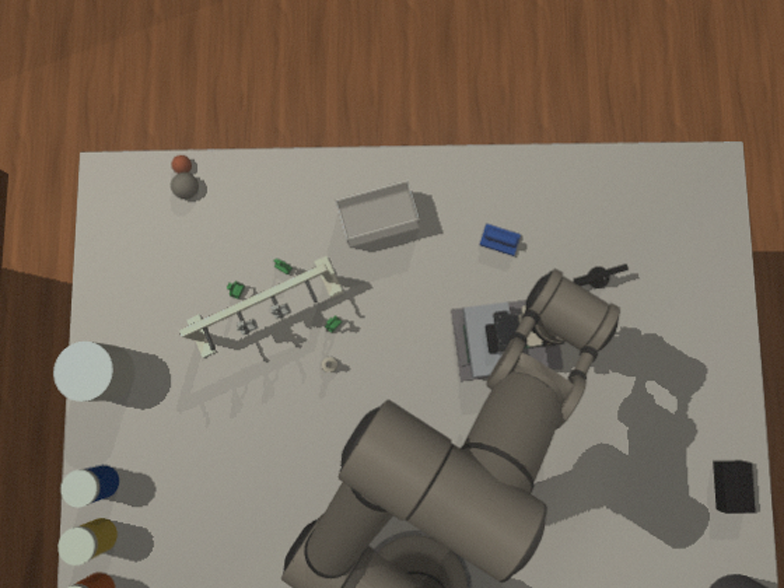

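```bash
python3 -m crank '[[-1,0,0,30,0],[-1,0,0,55,0],[-1,0,0,70,0],[-1,0,0,76,0],[-1,0,0,79,0],[-1,0,0,82,0],[-1,0,0,85,0],[-1,0,0,88,0],[-1,0,0,90,0],[-1,0,0,90,0]]'
```

```text
time: 2.23
tool_pos: [0.5206, -0.2487, 0.2159]
tool_rot: [3.141, -0.002, 0.112]
contact_force: [-1.8, 3.3, 6.2]
opening: 0.0003
grip_force: 2.8
```

```bash
python3 -m crank '[[-1,0,0,1,0],[-1,0,0,2,0],[-1,0,0,3,0],[-1,0,0,4,0],[-1,0,0,4,0]]';python3 -m crank '[[-1,0,0,1.5,0],[-1,0,0,3,0],[-1,0,0,3,0]]'
```

```text
time: 2.65
tool_pos: [0.5207, -0.2483, 0.2132]
tool_rot: [3.141, -0.002, 0.112]
contact_force: [-4.7, 7.7, 16.4]
opening: 0.0008
grip_force: 8.6
time: 2.9
tool_pos: [0.5206, -0.2482, 0.2129]
tool_rot: [3.141, -0.003, 0.113]
contact_force: [-11.0, 12.1, 38.8]
opening: 0.0005
grip_force: 19.5
```

```bash
python3 -m crank '[[-1,0,0,-20,0],[-1,0,0,-50,0],[-1,0,0,-85,0],[0,0,0,-90,0],[0,0,0,-90,0],[0,0,0,-90,0]]' 20;  python3 - <<'E'
from h import *
rel(.5113,-.1651,.068,.1126)
im,d=snap('top');P=cloud('top',d);save(im,'t3',(310,190,420,290),5)
E
```

```text
time: 3.4
tool_pos: [0.5204, -0.249, 0.2975]
tool_rot: [3.14, -0.001, 0.112]
contact_force: [-0.3, 0.4, 0.5]
opening: 0.016
grip_force: 0.0
rel [  0.3 -84.5  51.4] roll -0.0
```

```bash
python3 -m crank '[[0,0,-30,0,0],[0,0,-60,0,0],[0,0,-84.5,0,0],[0,0,-84.5,0,0],[0,0,-84.5,0,0],[0,0,-84.5,0,0]]'; python3 - <<'E'
from h import *
rel(.5113,-.1651,.068,.1126)
im,d=snap('scene');save(im,'s2',(150,150,320,270),4.6)
E
```

```text
time: 3.95
tool_pos: [0.5111, -0.1653, 0.2959]
tool_rot: [-3.141, 0.001, 0.113]
contact_force: [-0.1, -0.4, -0.1]
opening: 0.0461
grip_force: 0.0
rel [ 0.2 -0.1 49.9] roll 0.0
```

View pics/s2.png

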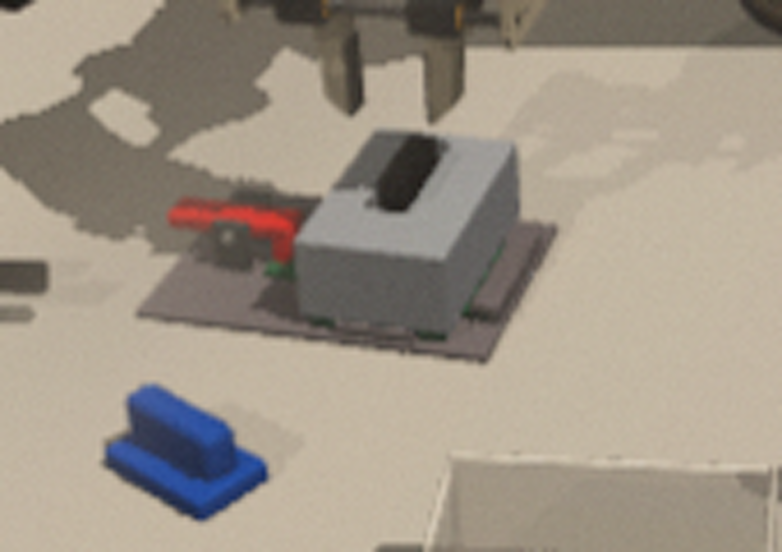

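The rocker is level, its toe on the tongue at crop (290,255), and the fingers straddle the ridge at (410,170). Descend and grip.

```bash
python3 -m crank '[[0,0,0,25,0],[0,0,0,42,0],[0,0,0,48,0],[0,0,0,48,0],[-1,0,0,48,0],[-1,0,0,48,0],[-1,0,0,48,0],[-1,0,0,48,0]]' 45; python3 -m crank '[[-1,0,0,-4,0],[-1,0,0,-8,0],[-1,0,0,-12,0],[-1,0,0,-16,0],[-1,0,0,-20,0]]'
```

```text
time: 4.67
tool_pos: [0.5113, -0.1651, 0.2496]
tool_rot: [3.141, -0.001, 0.113]
contact_force: [-0.4, 0.0, -0.3]
opening: 0.0236
grip_force: 0.0
time: 5.08
tool_pos: [0.5106, -0.1646, 0.268]
tool_rot: [-3.14, 0.003, 0.113]
contact_force: [-0.8, -0.9, -14.7]
opening: 0.0178
grip_force: 45.0
```

```bash
python3 -m crank '[[-1,0,0,-5,0],[-1,0,0,-10,0],[-1,0,0,-15,0],[-1,0,0,-20,0],[-1,0,0,-25,0],[-1,0,0,-30,0],[-1,0,0,-35,0],[-1,0,0,-40,0],[-1,0,0,-50,0],[-1,0,0,-60,0],[-1,0,0,-75,0],[-1,0,0,-75,0]]'; python3 - <<'E'
from h import *
im,d=snap('scene');save(im,'s3',(150,130,320,250),4.6)
E
```

```text
time: 6.08
tool_pos: [0.5118, -0.1652, 0.3475]
tool_rot: [3.138, -0.006, 0.113]
contact_force: [0.6, 0.6, -0.9]
opening: 0.0173
grip_force: 45.0
```

View pics/s3.png

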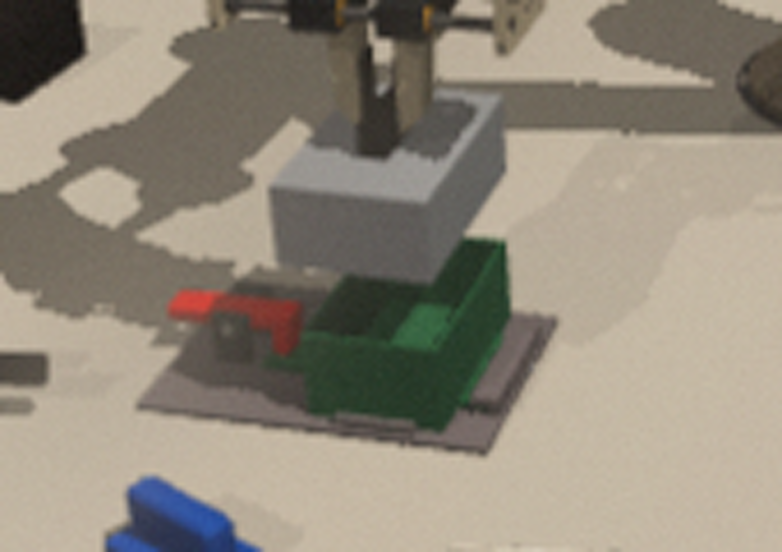

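Lid off and level, base seated at crop (400,360), toe down. Carry the lid 160 mm to dock +y.

```bash
python3 -m crank '[[-1,0,-20,-15,0],[-1,0,-45,-15,0],[-1,0,-75,-15,0],[-1,0,-105,-15,0],[-1,0,-135,-15,0],[-1,0,-155,-15,0],[-1,0,-160,-10,0],[-1,0,-160,0,0],[-1,0,-160,25,0],[-1,0,-160,50,0],[-1,0,-160,75,0],[-1,0,-160,80,0]]'; python3 -m crank '[[-1,0,0,0,0],[-1,0,0,4,0],[-1,0,0,8,0],[-1,0,0,12,0],[-1,0,0,15,0],[-1,0,0,15,0]]'
```

```text
time: 7.13
tool_pos: [0.4917, -0.0062, 0.2598]
tool_rot: [-3.14, 0.007, 0.112]
contact_force: [-1.1, 0.3, -2.5]
opening: 0.0178
grip_force: 45.0
time: 7.63
tool_pos: [0.493, -0.0059, 0.2486]
tool_rot: [3.141, 0.0, 0.113]
contact_force: [-0.2, -0.5, -1.7]
opening: 0.0176
grip_force: 45.0
```

```bash
python3 -m crank '[[-1,0,0,3,0],[-1,0,0,5,0],[-1,0,0,7,0],[-1,0,0,7,0]]'; python3 -m crank '[[-1,0,0,2,0],[-1,0,0,4,0],[-1,0,0,4,0]]'
```

```text
time: 7.97
tool_pos: [0.4929, -0.0059, 0.2413]
tool_rot: [-3.142, 0.001, 0.113]
contact_force: [-0.1, 0.1, -2.4]
opening: 0.0176
grip_force: 45.0
time: 8.22
tool_pos: [0.4932, -0.0059, 0.2382]
tool_rot: [3.141, -0.001, 0.113]
contact_force: [-1.2, 0.7, 4.0]
opening: 0.0177
grip_force: 45.0
```

```bash
python3 -m crank '[[0,0,0,0,0],[0,0,0,0,0],[0,0,0,0,0],[0,0,0,-20,0],[0,0,0,-50,0],[0,0,0,-90,0],[0,0,0,-100,0],[0,0,0,-100,0]]' 20; python3 - <<'E'
from h import *
im,d=snap('top');save(im,'t4',k=1.4)
P=cloud('top',d)
w=np.zeros(d.shape,bool);w[245:275,222:250]=1;w&=(P[...,2]>.035);print('w',P[w].mean(0),w.sum())
rel(.465,.1695,.1,.1126)
E
```

```text
time: 8.88
tool_pos: [0.4939, -0.006, 0.3411]
tool_rot: [3.14, -0.007, 0.113]
contact_force: [0.6, -0.3, -0.2]
opening: 0.046
grip_force: 0.0
w [0.46423894 0.1694059  0.04411396] 4
rel [  -8.5 -177.5   60.7] roll 0.0
```

View pics/t4.png

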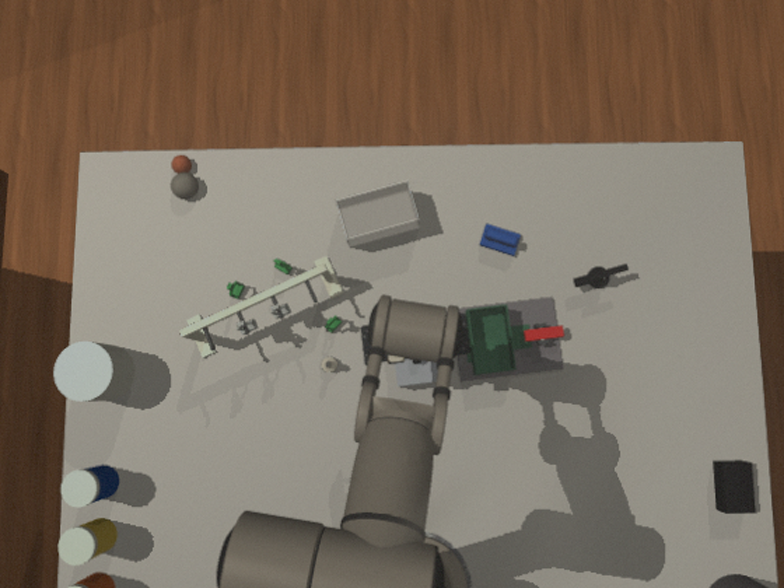

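The lid stands left of the dock at (413,375) and the tin is open at (490,340). The only weight is at (330,365), unmoved. Pick it up.

```bash
python3 -m crank '[[0,-1,-30,0,0],[0,-3,-65,0,0],[0,-5,-100,20,0],[0,-8,-140,40,0],[0,-8.5,-170,60,0],[0,-8.5,-177.5,60,0],[0,-8.5,-177.5,60,0]]'; python3 -c "
from h import *
im,d=snap('top')
rel(.4646,.1695,.027,.1126)"
```

```text
time: 9.52
tool_pos: [0.4634, 0.1713, 0.2753]
tool_rot: [3.141, 0.005, 0.116]
contact_force: [-0.3, -1.3, 0.3]
opening: 0.0457
grip_force: 0.0
rel [ 0.5  0.5 71.4] roll 0.003
```

```bash
python3 -m crank '[[0,0,0,30,0],[0,0,0,60,0],[0,0,0,71,0],[0,0,0,71,0],[-1,0,0,71,0],[-1,0,0,71,0],[-1,0,0,71,0],[-1,0,0,71,0],[-1,0,0,71,0],[-1,0,0,71,0]]' 15; python3 -m crank '[[-1,0,0,-25,0],[-1,0,0,-60,0],[-1,0,0,-100,0],[-1,0,0,-125,0],[-1,0,0,-125,0]]'; python3 -c "
from h import *
a=.1126;ex=np.array([np.cos(a),np.sin(a)]);p=np.array([.5113,-.1651])
for n,t in (('w',-.042),('c1',.018),('c2',.047)):
  q=p+t*ex;print(n,q)
q=p-.042*ex
rel(*q,.15,a)"
```

```text
time: 10.4
tool_pos: [0.4649, 0.1695, 0.2074]
tool_rot: [3.141, -0.002, 0.113]
contact_force: [0.7, -0.8, 2.7]
opening: 0.0137
grip_force: 15.0
time: 10.82
tool_pos: [0.4657, 0.1699, 0.3372]
tool_rot: [-3.141, -0.01, 0.113]
contact_force: [0.7, 0.0, -0.4]
opening: 0.0131
grip_force: 15.0
w [ 0.46956597 -0.16981921]
c1 [ 0.52918601 -0.16307748]
c2 [ 0.55800236 -0.15981898]
rel [-34.7 338.    8.6] roll 0.001
```

```bash
python3 -m crank '[[-1,-3,35,0,0],[-1,-7,70,0,0],[-1,-10,105,0,0],[-1,-14,140,0,0],[-1,-18,175,0,0],[-1,-21,210,0,0],[-1,-25,245,0,0],[-1,-29,280,0,0],[-1,-33,315,0,0],[-1,-34.7,338,0,0],[-1,-34.7,338,0,0],[-1,-34.7,338,0,0]]'; python3 -c "
from h import *
im,d=snap('top')
rel(.4696,-.1698,.042,.1126)"
```

```text
time: 11.82
tool_pos: [0.4678, -0.1711, 0.3309]
tool_rot: [-3.141, 0.001, 0.11]
contact_force: [-0.2, 0.5, -1.2]
opening: 0.0135
grip_force: 15.0
rel [  1.9   0.  111. ] roll -0.001
```

```bash
python3 -m crank '[[-1,2,0,35,0],[-1,2,0,70,0],[-1,2,0,95,0],[-1,2,0,106,0],[-1,2,0,110,0],[-1,2,0,110,0],[-0.43,2,0,110,0],[-0.43,2,0,110,0],[-0.43,2,0,110,0],[-0.43,2,0,60,0],[-0.43,2,0,20,0],[-0.43,2,0,-20,0]]'; python3 -c "
from h import *
rel(.5715,.2672,.20,.421)"
```

```text
time: 12.87
tool_pos: [0.4699, -0.1698, 0.3487]
tool_rot: [-3.141, 0.0, 0.113]
contact_force: [0.6, -0.6, 0.4]
opening: 0.0264
grip_force: 0.0
rel [ 150.1 -422.8  -29.3] roll -0.308
```

```bash
python3 -m crank '[[-0.2,12,-35,-10,-0.05],[-0.2,25,-70,-20,-0.1],[-0.2,37,-105,-30,-0.15],[-0.2,50,-140,-30,-0.2],[-0.2,62,-175,-30,-0.25],[-0.2,75,-210,-30,-0.308],[-0.2,87,-245,-30,-0.308],[-0.2,100,-280,-30,-0.308],[-0.2,112,-315,-30,-0.308],[-0.2,125,-350,-30,-0.308],[-0.2,137,-386,-30,-0.308],[-0.2,150,-422,-30,-0.308]]'; python3 -m crank '[[-0.2,0,0,0,0],[-0.2,0,0,0,0],[-0.2,0,0,0,0]]'; python3 - <<'E'
from h import *
rel(.5715,.2672,.125,.421)
im,d=snap('top');save(im,'t5',(120,170,410,285),2.75)
im,d=snap('scene');save(im,'s5',(330,150,500,270),4.6)
E
```

```text
time: 13.87
tool_pos: [0.5715, 0.2681, 0.3778]
tool_rot: [3.141, -0.002, 0.421]
contact_force: [1.3, -0.6, 0.1]
opening: 0.0365
grip_force: 0.0
time: 14.12
tool_pos: [0.5715, 0.266, 0.377]
tool_rot: [3.141, -0.0, 0.421]
contact_force: [-0.5, -0.5, -0.0]
opening: 0.0368
grip_force: 0.0
rel [ 0.5 -1.1 74. ] roll 0.0
```

View pics/s5.png

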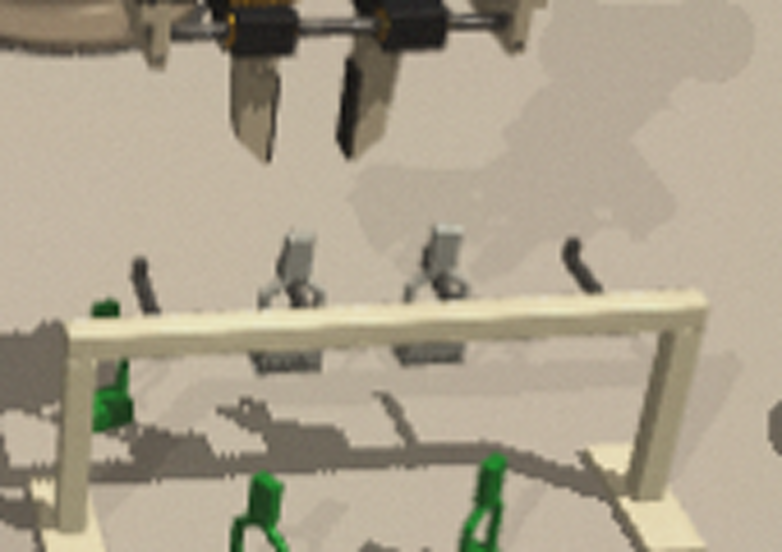

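View pics/t5.png

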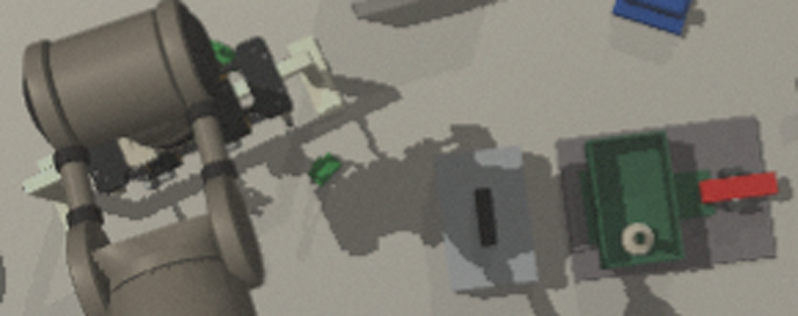

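The weight stands in the tin at crop (638,238), and the lid is upright. The fingers are centred above the first chrome clip's tab at (297,250). Descend and grip.

```bash
python3 -m crank '[[-0.2,0,-1,30,0],[-0.2,0,-1,60,0],[-0.2,0,-1,72,0],[-0.2,0,-1,72,0],[-1,0,-1,72,0],[-1,0,-1,72,0],[-1,0,-1,72,0],[-1,0,-1,72,0],[-1,0,-1,72,0]]' 25; python3 -m crank '[[-1,0,0,-6,0],[-1,0,0,-12,0],[-1,0,0,-17,0],[-1,0,0,-17,0]]'
```

```text
time: 14.97
tool_pos: [0.5714, 0.2676, 0.3064]
tool_rot: [-3.141, -0.003, 0.421]
contact_force: [-1.9, 2.9, 4.7]
opening: 0.0139
grip_force: 25.0
time: 15.3
tool_pos: [0.5717, 0.2671, 0.3233]
tool_rot: [3.141, -0.002, 0.421]
contact_force: [0.1, 0.2, 0.2]
opening: 0.0137
grip_force: 25.0
```

```bash
python3 -m crank '[[-1,-8,0,0,0],[-1,-18,0,0,0],[-1,-30,0,0,0],[-1,-45,0,0,0],[-1,-60,0,0,0],[-1,-70,0,-20,0],[-1,-80,0,-50,0],[-1,-80,0,-60,0],[-1,-80,0,-60,0]]'; python3 -c "
from h import *
im,d=snap('scene');save(im,'s6',(330,100,520,250),4)
rel(.5580,-.1598,.19,.1126)"
```

```text
time: 16.05
tool_pos: [0.4987, 0.2345, 0.3848]
tool_rot: [3.141, -0.006, 0.421]
contact_force: [-0.1, 0.4, -1.9]
opening: 0.0136
grip_force: 25.0
rel [-106.9  384.1   14.6] roll 0.308
```

View pics/s6.png

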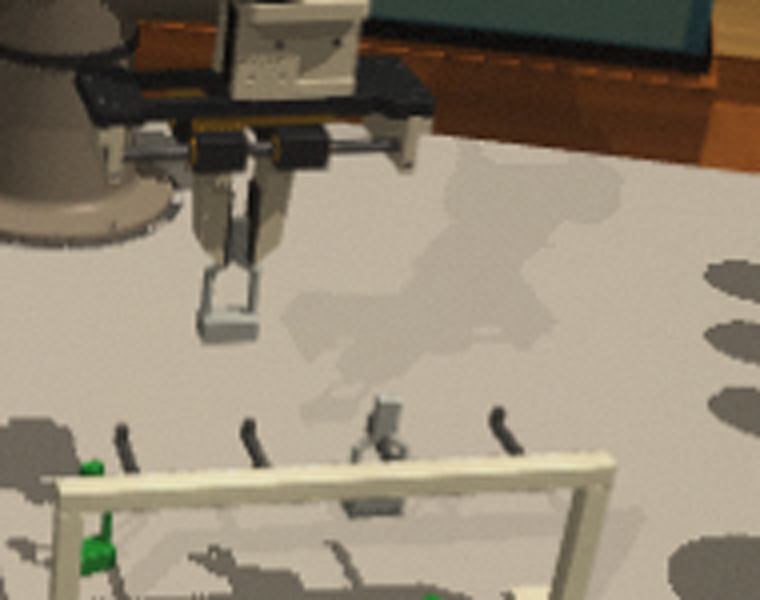

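Clip one is off its hook and hangs in the fingers at (230,290). Carry it to the far end of the tin.

```bash
python3 -m crank '[[-1,-10,34,0,0.05],[-1,-20,70,0,0.1],[-1,-30,106,0,0.15],[-1,-40,142,0,0.2],[-1,-50,178,0,0.25],[-1,-60,214,0,0.308],[-1,-70,250,0,0.308],[-1,-80,286,0,0.308],[-1,-90,322,5,0.308],[-1,-100,355,15,0.308],[-1,-107,384,15,0.308],[-1,-107,384,15,0.308]]'; python3 -m crank '[[-1,0,0,0,0],[-1,0,0,0,0],[-1,0,0,0,0]]'; python3 -c "
from h import *
rel(.5580,-.1598,.069,.1126)"
```

```text
time: 17.1
tool_pos: [0.5579, -0.165, 0.3636]
tool_rot: [3.141, 0.003, 0.108]
contact_force: [-0.6, 0.1, -0.7]
opening: 0.0138
grip_force: 25.0
time: 17.35
tool_pos: [0.5575, -0.1586, 0.366]
tool_rot: [-3.141, 0.001, 0.114]
contact_force: [0.1, 1.0, -0.6]
opening: 0.0135
grip_force: 25.0
rel [  0.5   1.3 119. ] roll 0.001
```

```bash
python3 -m crank '[[-1,0,1,35,0],[-1,0,1,70,0],[-1,0,1,100,0],[-1,0,1,113,0],[-1,0,1,118,0],[-1,0,1,119,0],[-1,0,1,119,0]]'; python3 -m crank '[[-0.3,0,0,0,0],[-0.3,0,0,0,0],[-0.3,0,0,0,0],[-0.3,0,0,-30,0],[-0.3,0,0,-70,0],[-0.3,0,0,-110,0],[-0.3,0,0,-140,0],[-0.3,0,0,-140,0]]'; python3 -c "
from h import *
im,d=snap('top');P=cloud('top',d);z=P[...,2]
m=np.zeros(d.shape,bool);m[215:240,162:183]=1;m&=(z>.138)&(z<.165);print(P[m].mean(0),m.sum())
rel(.5415,.335,.20,.421)"
```

```text
time: 17.93
tool_pos: [0.5581, -0.1601, 0.2485]
tool_rot: [3.141, -0.001, 0.114]
contact_force: [0.9, -0.3, -0.1]
opening: 0.0138
grip_force: 25.0
time: 18.6
tool_pos: [0.5584, -0.1611, 0.3959]
tool_rot: [3.134, -0.012, 0.113]
contact_force: [1.2, -0.5, -0.2]
opening: 0.032
grip_force: 0.0
[0.54071539 0.33339436 0.14958524] 21
rel [  39.3 -494.7   12.3] roll -0.308
```

```bash
python3 -m crank '[[-0.2,3,-40,0,-0.05],[-0.2,6,-81,0,-0.1],[-0.2,10,-122,0,-0.15],[-0.2,13,-163,0,-0.2],[-0.2,16,-204,0,-0.25],[-0.2,20,-245,0,-0.308],[-0.2,23,-286,0,-0.308],[-0.2,26,-327,0,-0.308],[-0.2,30,-368,0,-0.308],[-0.2,33,-409,0,-0.308],[-0.2,36,-450,0,-0.308],[-0.2,39,-490,0,-0.308]]'; python3 -m crank '[[-0.2,0,0,5,0],[-0.2,0,0,15,0],[-0.2,0,0,15,0],[-0.2,0,0,15,0]]'; python3 - <<'E'
from h import *
rel(.5408,.3352,.127,.421)
im,d=snap('scene');save(im,'s7',(150,100,500,270),2.28)
E
```

```text
time: 19.65
tool_pos: [0.5405, 0.3325, 0.3865]
tool_rot: [3.142, 0.002, 0.421]
contact_force: [1.4, 0.0, 0.5]
opening: 0.0368
grip_force: 0.0
time: 19.98
tool_pos: [0.5413, 0.3293, 0.3711]
tool_rot: [3.141, 0.003, 0.42]
contact_force: [0.2, 0.1, 0.2]
opening: 0.0365
grip_force: 0.0
rel [ 2.2 -5.6 66.1] roll -0.001
```

View pics/s7.png

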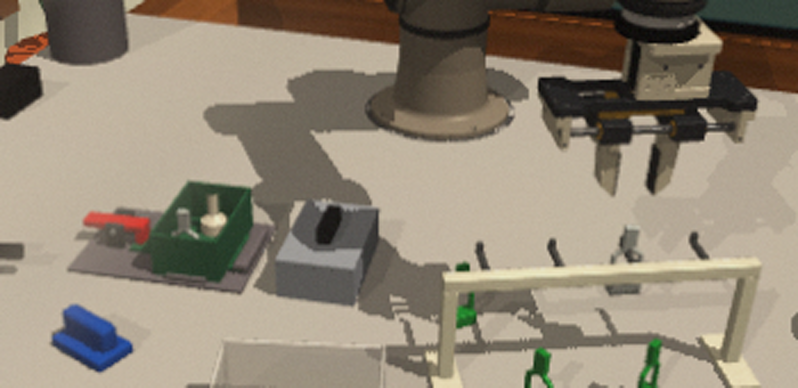

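The clip and the weight both stand in the tin at (183,225) and (212,215), and clip two remains at (627,255). Grip it.

```bash
python3 -m crank '[[-0.2,1.5,-5,20,0],[-0.2,1.5,-5,40,0],[-0.2,1.5,-5,60,0],[-0.2,1.5,-5,65,0],[-0.2,1.5,-5,65,0],[-1,1.5,-5,65,0],[-1,1.5,-5,65,0],[-1,1.5,-5,65,0],[-1,1.5,-5,65,0],[-1,1.5,-5,65,0]]' 25; python3 -m crank '[[-1,0,0,-6,0],[-1,0,0,-12,0],[-1,0,0,-17,0],[-1,0,0,-17,0]]'
```

```text
time: 20.87
tool_pos: [0.5406, 0.3361, 0.309]
tool_rot: [-3.141, -0.002, 0.421]
contact_force: [-0.9, 1.1, 4.1]
opening: 0.0138
grip_force: 24.8
time: 21.2
tool_pos: [0.5408, 0.3357, 0.3262]
tool_rot: [3.141, -0.002, 0.421]
contact_force: [0.5, 0.1, -0.9]
opening: 0.0137
grip_force: 24.8
```

```bash
python3 -m crank '[[-1,-8,0,0,0],[-1,-18,0,0,0],[-1,-30,0,0,0],[-1,-45,0,0,0],[-1,-60,0,0,0],[-1,-70,0,-20,0],[-1,-80,0,-50,0],[-1,-80,0,-60,0],[-1,-80,0,-60,0]]'; python3 -c "
from h import *
im,d=snap('scene');save(im,'s8',(330,100,520,250),4)
rel(.5292,-.1631,.19,.1126)"
```

```text
time: 21.95
tool_pos: [0.4678, 0.3032, 0.3879]
tool_rot: [3.142, -0.007, 0.421]
contact_force: [-0.1, -0.2, -0.4]
opening: 0.0136
grip_force: 24.8
rel [-134.4  450.6   17.4] roll 0.308
```

```bash
python3 -m crank '[[-1,-11,38,0,0.05],[-1,-22,76,0,0.1],[-1,-33,114,0,0.15],[-1,-45,152,0,0.2],[-1,-56,190,0,0.25],[-1,-68,228,0,0.308],[-1,-80,266,0,0.308],[-1,-91,304,0,0.308],[-1,-102,342,0,0.308],[-1,-113,380,0,0.308],[-1,-124,418,5,0.308],[-1,-134,450,10,0.308]]'; python3 -m crank '[[-1,0,0,0,0],[-1,0,0,0,0],[-1,0,0,0,0]]'; python3 -c "
from h import *
rel(.5287,-.1631,.0715,.1126)"
```

```text
time: 23.0
tool_pos: [0.5292, -0.1654, 0.3728]
tool_rot: [-3.141, 0.002, 0.112]
contact_force: [0.0, 0.7, -0.1]
opening: 0.0136
grip_force: 24.8
time: 23.25
tool_pos: [0.529, -0.1623, 0.3731]
tool_rot: [-3.14, 0.002, 0.112]
contact_force: [-0.5, 0.5, -0.3]
opening: 0.0138
grip_force: 24.9
rel [-1.000e-01  1.000e+00  1.236e+02] roll -0.0
```

```bash
python3 -m crank '[[-1,0,1,35,0],[-1,0,1,70,0],[-1,0,1,100,0],[-1,0,1,115,0],[-1,0,1,122,0],[-1,0,1,124,0],[-1,0,1,124,0]]'; python3 -m crank '[[-0.3,0,0,0,0],[-0.3,0,0,0,0],[-0.3,0,0,0,0],[-0.3,0,0,-30,0],[-0.3,0,0,-70,0],[-0.3,0,0,-110,0],[-1,0,0,-110,0],[-1,0,0,-110,0]]'; python3 -c "
from h import *
a=.1126
x,y=.5113+.152*np.sin(a),-.1651-.152*np.cos(a);print(x,y)
rel(x,y,.11,a)"
```

```text
time: 23.83
tool_pos: [0.5295, -0.1627, 0.251]
tool_rot: [3.141, -0.0, 0.114]
contact_force: [0.8, -0.3, 0.1]
opening: 0.0137
grip_force: 24.9
time: 24.5
tool_pos: [0.5294, -0.1637, 0.3641]
tool_rot: [3.138, -0.006, 0.113]
contact_force: [-0.3, 0.2, -1.0]
opening: 0.0232
grip_force: 0.0
0.5283790563349275 -0.31613743189920956
rel [-18.7 151.1  76.6] roll 0.0
```

```bash
python3 -m crank '[[-1,-5,38,0,0],[-1,-10,76,0,0],[-1,-14,114,20,0],[-1,-18.7,151,50,0],[-1,-18.7,151,76,0],[-1,-18.7,151,76,0],[-1,-18.7,151,76,0]]' 20; python3 - <<'E'
from h import *
rel(.5284,-.3161,.03,.1126)
im,d=snap('scene');a=im[135:265,150:320]
im,d=snap('top');save(np.hstack([cv2.resize(a,(400,306)),cv2.resize(im[190:290,230:410],(400,306))]),'c9')
E
```

```text
time: 25.08
tool_pos: [0.5268, -0.3155, 0.2824]
tool_rot: [-3.137, 0.004, 0.112]
contact_force: [-0.5, -0.9, 0.1]
opening: 0.0009
grip_force: 0.0
rel [ 1.9  1.1 74.4] roll -0.001
```

View pics/c9.png

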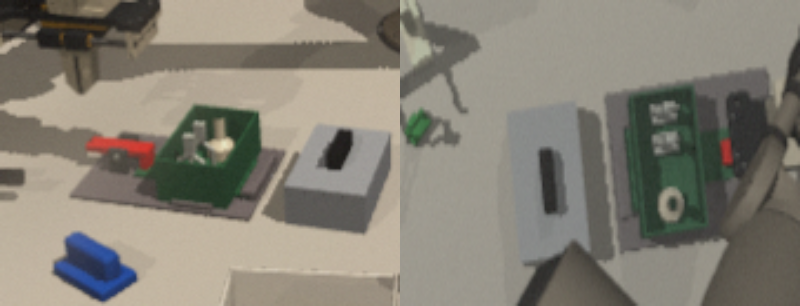

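All three items stand in the tin and the toe is still down. Press the outer tab.

```bash
python3 -m crank '[[-1,2,8,30,0],[-1,2,8,55,0],[-1,2,8,66,0],[-1,2,8,69,0],[-1,2,8,71,0],[-1,2,8,73,0],[-1,2,8,75,0],[-1,2,8,77,0],[-1,2,8,77,0]]'
```

```text
time: 25.93
tool_pos: [0.531, -0.3238, 0.2094]
tool_rot: [3.139, -0.003, 0.113]
contact_force: [-0.0, -0.6, 4.2]
opening: 0.0003
grip_force: 1.8
```

```bash
python3 -m crank '[[-1,0,0,2,0],[-1,0,0,4,0],[-1,0,0,6,0],[-1,0,0,7,0],[-1,0,0,7,0]]'; python3 -m crank '[[-1,0,0,1.5,0],[-1,0,0,3,0],[-1,0,0,3,0]]'
```

```text
time: 26.35
tool_pos: [0.531, -0.3239, 0.2023]
tool_rot: [3.139, -0.003, 0.113]
contact_force: [1.0, -0.2, 3.5]
opening: 0.0003
grip_force: 1.8
time: 26.6
tool_pos: [0.531, -0.3238, 0.1991]
tool_rot: [3.139, -0.002, 0.113]
contact_force: [1.5, -1.2, 4.1]
opening: 0.0006
grip_force: 1.9
```

```bash
python3 -m crank '[[-1,0,0,1,0],[-1,0,0,2,0],[-1,0,0,2,0]]'; python3 -m crank '[[-1,0,0,-30,0],[-1,0,0,-70,0],[-1,0,15,-110,0],[-1,0,50,-140,0],[-1,-35,70,-150,0],[-1,-70,80,-150,0],[-1,-105,90,-150,0],[-1,-105,90,-150,0],[-1,-105,90,-150,0]]'; python3 - <<'E'
from h import *
im,d=snap('scene');a=im[135:265,150:320]
im,d=snap('top');save(np.hstack([cv2.resize(a,(400,306)),cv2.resize(im[190:290,230:410],(400,306))]),'c10')
P=cloud('top',d);z=P[...,2];hsv=cv2.cvtColor(im,cv2.COLOR_RGB2HSV)
m=np.zeros(d.shape,bool);m[205:285,315:410]=1
r=P[m&((hsv[...,0]<8)|(hsv[...,0]>172))&(hsv[...,1]>150)&(z>.01)]
print(len(r),np.linalg.lstsq(np.c_[r[:,:2],np.ones(len(r))],r[:,2],rcond=None)[0])
E
```

```text
time: 26.85
tool_pos: [0.5309, -0.3237, 0.1969]
tool_rot: [3.139, -0.002, 0.113]
contact_force: [1.3, -1.4, 4.6]
opening: 0.0004
grip_force: 2.0
time: 27.6
tool_pos: [0.4345, -0.4255, 0.3461]
tool_rot: [-3.141, 0.0, 0.109]
contact_force: [0.0, 0.1, -0.8]
opening: 0.0005
grip_force: 0.0
191 [-0.04271077  0.24018804  0.12367967]
```

View pics/c10.png

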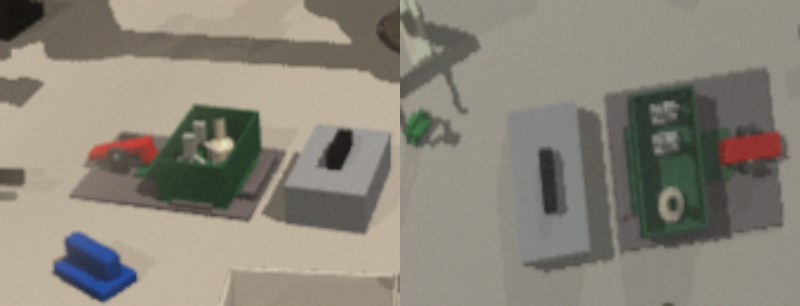

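```bash
python3 -c "
from h import *
im,d=load('top');save(im,'t11',k=1.4)"
```

```text
(no output)
```

View pics/t11.png

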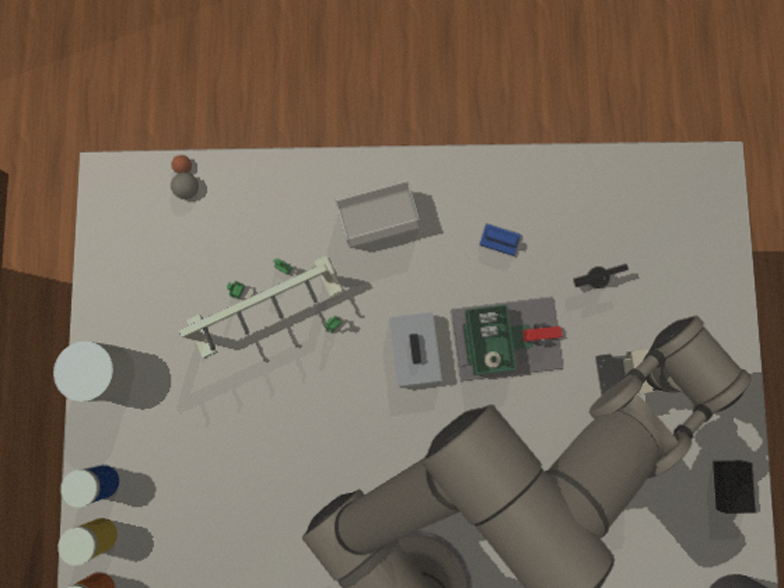

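The table holds no other clips or weights: the hooks are empty, the lid stands at (415,350), the rocker is tipped at (542,334), and the arm is clear.

```bash
python3 -c "
from h import *
print(ticket.hand_in())"
```

```text
the job is handed in; nothing more can be done
None
```

The job is handed in, though no verdict came back: both chrome clips and the only weight I could find are in the docked tin, the lid stands on the mat beside the dock, and the rocker is tipped open.

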